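# Fold the badge case flap over and tuck it under its lip

## Task

Close the badge case on the dresser: with a fingertip, push its upright flap over until it lies flat on the case, then press on it and push it along by its raised ridge so that its free edge slides fully home beneath the steel lip, and let go so that the lip keeps it shut. Only push and press: do not pinch the flap between the fingers, and leave the badges, saucer, key, soap dish and shoehorn where they are.

Things in the scene. Friction and masses are not known exactly. Their poses are not given: they have to be found in the camera images.
- case: Open dark wooden tray, 140 (x) x 120 (y) x 38 mm high, fixed to the dresser. Origin: centre of its underside; z up; +x points from the hinge side to the lip side, within 0.6 rad of the world's x. The flap's hinge axis runs along y at x = -60 mm (plus the carrier's slide), z = 40.5 mm. The flap lies on the walls' tops, 38 mm high.
- flap (a joint): Angle of the plywood flap (rad): 0 = flat on the case, pointing to the case's +x; 1.57 = upright; 1.9 = leaning back, the most. It starts at 1.2 to 1.75. A weak spring (0.06 N m/rad, rest angle 1.5; hinge friction 0.015 N m) raises it again to about 1 if it is let go untucked; 1 to 2 N near the ridge holds it flat.
- carrier (a joint): Slide of the hinge bar, and the flap with it, along the case's +x (m): 0 = fully back, 0.016 = fully home; starts at 0 to 0.003. About 2.5 N of friction holds it where it is left. At 0 the flat flap's edge is 6 mm short of the lip, at 0.016 it is 10 mm under it. Moved beyond 0.006 before the flap is flat, the flap comes down on top of the lip.
- panel: The flap's plywood panel with its ridge: 104 mm wide (y), 4 mm thick, its free edge 100 mm from the hinge axis. Origin on the hinge axis (mid-thickness) at mid-width; x runs to the free edge, z out of the outer face (facing the case's -x when upright, up when flat), which is the face to push.
- lining: Thin cork sheet, 78 x 88 x 1.5 mm, glued on the flap's inner face, 10 mm or more inside the flap's outline. Touching it and the outer panel at once with more than 0.5 N each counts as pinching. Same origin and axes as the panel.
- ridge (a point): Top of the push ridge at mid-width. The ridge is a straight bar across the flap's outer face, 60 mm long (y), 8 mm thick and 8 mm high, its middle 72 mm from the hinge axis, so its hinge-side face is at 68 mm. Same axes as the panel.
- flap_edge (a point): Middle of the flap's free edge, half-way through its thickness, 100 mm from the hinge axis.
- lip_edge (a point): Lower corner of the lip's free edge at mid-width, at case x = 46 mm, z = 46.5 mm; axes as the case. The lip is a fixed steel strip 100 mm wide (y), 4 mm thick, reaching from there to x = 70 mm, on a back wall at x = 64 to 70 mm. Beneath it 4 mm is left above the flat flap's top (z = 42.5 mm).
- rack: Fixed slatted wooden rack, 104 x 56 x 26 mm high, beside the case (case -y side), holding three badges; origin at the centre of its underside.
- badge1: Round pin badge, 36 mm across, 4 mm thick, loose, upright in a slot of the rack (hinge-side slot), reaching 44 mm above the dresser. Origin at its lowest point.
- badge2: As badge1, in the middle slot.
- badge3: As badge1, in the lip-side slot.
- saucer: Pink ceramic saucer, 130 mm across, 18 mm high, loose, to one side. Origin: centre of the underside.
- key: Chrome key, 75 mm long, 6 mm high, loose, lying on the case's +y side. Origin at mid-length, underside.
- soap_dish: Grey silicone pebble-shaped soap dish, about 122 x 90 x 22 mm, loose, to the other side. Origin on the underside.
- shoehorn: Short aluminium shoehorn, 160 mm long, 44 mm wide, 11 mm high, loose, lying across beyond the lip. Origin on the underside, near mid-length.
Not all that is in view belongs to the job. There is more than one size of the case; the job needs the smallest.

How it is judged:
By the outcome, as a careful person would: the job done as asked, in the order asked, and still so for the second after the job is handed in, with the robot touching nothing.
It also fails if it takes over 37 s, if anything falls off the work surface, if the arm or the gripper's body presses on something with over 40 N, if the wrist force passes 120 N, or if a joint passes its speed limit or range.

## Robot

A 6-joint arm with a two-finger parallel gripper is mounted at the origin on the work surface. World frame = base frame: x ahead of the robot, y to its left, z up, the work surface at z = 0. Lengths are in m, angles in rad, forces in N, time in s.
With the tool pointing down it reaches from about 0.4 to 0.825 m from the base axis. Payload 7 kg.
Tool frame: the origin (TCP) lies between the finger pads; the fingertips stand 25 mm ahead of it and the grasp point (between the pads) lies 6 mm ahead of it (arm.tip_extent is the z of the fingertips in the tool frame, in m); z points along the fingers, x is the direction in which the jaws open and shut, and the axes are right-handed (so a half turn about z gives the same grasp; the last joint's range is limited). The gripper opens to 88 mm and grips with 3 to 60 N. Pads are 19 mm wide; open, the fingers measure 130 mm over their backs; the gripper's body (78 mm by 193 mm) begins 47 mm behind the grasp point.
Start: joints at [1.491, 0.359, 0.012, 0, -1.224, -0.288], TCP at [0.243, 0.63, 0.252] pointing down, gripper open.
Joint ranges: [-3.07, 3.07], [-1.43, 2.12], [-1.02, 1.25], [-3.03, 1.67], [-3.05, -0], [-3.03, 3.03]. Speed limits (rad/s): [2.39, 2.39, 3.01, 3.14, 3.14, 3.14].

## Interface

Orientations are given as [roll, pitch, yaw] about the fixed x, y, z axes, in that order (R = Rz(yaw) Ry(pitch) Rx(roll)).
In Python, from station import monitor, grab_frame, job_done, arm gives the robot as it stands.
- The arm moves only by the shell command python3 -m jog 'ROWS' [FORCE]. ROWS is JSON, a list that holds one entry, the list of rows, each a list of 7 numbers: the shift along the world's x, y, z in m, then the turn, a rotation vector about the world's x, y, z in rad, then the opening, from 0 (shut) to 1 (fully open). In form: [[[dx, dy, dz, ax, ay, az, claw], ...]]. A call has 1 to 20 rows; each row shifts and turns the commanded pose from where the row before left it; what a row does not reach is not made up. A row lasts 1/8 s, in which the tool goes at most 62.5 mm and 10.7 degrees, less where a joint would pass 70% of its speed; a pose out of reach is approached as far as the arm can. A call is refused whole if a number of a shift passes 0.0625 or a number of a turn 0.188, either way. A call with a gripper value outside its range is refused whole. The fingers move at their own pace and stop on an object; FORCE is the grip in N (left out, the last holds). Time passes only in rows, so rows that do not move let the fingers close. It gives the time, the measured TCP pose, the force and the opening at its end, in the units of the state.
- monitor.get_state(): the state, without advancing time (a new reading comes with each control period).
- grab_frame(name): name is "side" or "top"; returns a dict with "pixels" (480x640x3 uint8, red, green, blue), "K" (3x3 intrinsics, pixels), "k1" (the pictures are not rectified: a ray, as slopes to the right and down, at radius r is drawn at 1 + k1 r^2 times it, then the intrinsics apply), "view" (4x4, takes a point from world to camera coordinates). Camera axes: x right, y down, z forward; pixel columns grow to the right and rows downward; lengths in m; the calibration is good to about 2 mm. A picture is of the moment at which its call begins. There is no depth.
- job_done(): hands the job in, once; it reports no verdict.
The state is a dict: "t": time; "q": joint angles; "qd": joint speeds; "joint_efforts": joint torques, N m; "eef_pos": TCP position; "ee_rot": TCP orientation; "force": force on the tool from outside, world axes, zero at the start; "moment": the same for the moment, N m; "width": finger opening in m.
Only numpy, scipy, OpenCV 4.12 (cv2) and the standard library are available. Lean on these libraries where they do the work, as an engineer would, in place of code of your own. Each camera call takes 0.05 s, during which the arm holds its last target.

## Working session

There is one attempt and no reset: what is moved stays moved. The work goes in short steps, Python scripts to look and compute and a shell command to move; the robot and the scene stay as the last step left them, time stands still between calls to the robot, and variables do not carry over. Pictures are saved under pics/ and viewed, and the job is handed in when it is done.

```bash
ls; mkdir -p pics
python3 - <<'E'
from station import monitor, grab_frame, arm
import cv2,json,numpy as np
s=monitor.get_state();print({k:np.round(v,3).tolist() for k,v in s.items()})
print(arm.tip_extent)
for n in("side","top"):
    f=grab_frame(n);cv2.imwrite(f"pics/{n}0.png",f["pixels"][:,:,::-1]);print(n,f["K"],f["k1"],np.round(f["view"],4))
E
```

```text
pics
{'t': 0.0, 'q': [1.491, 0.359, 0.011, -0.0, -1.224, -0.288], 'qd': [0.001, -0.0, 0.0, 0.001, -0.0, 0.001], 'joint_efforts': [0.0, -58.271, 29.305, 6.997, 0.007, -0.0], 'eef_pos': [0.243, 0.629, 0.251], 'ee_rot': [-3.141, -0.002, -1.939], 'force': [-0.166, -0.424, -0.499], 'moment': [-0.004, -0.004, 0.027], 'width': 0.088}
0.025
side [[451.46774839   0.         314.91509631]
 [  0.         451.46774839 242.53127853]
 [  0.           0.           1.        ]] -0.09324816634317193 [[ 0.7803 -0.6251  0.0167 -0.3849]
 [-0.4361 -0.5631 -0.702   0.2536]
 [ 0.4482  0.5405 -0.712   0.7554]
 [ 0.      0.      0.      1.    ]]
top [[561.471246     0.         318.31717158]
 [  0.         561.471246   238.06483432]
 [  0.           0.           1.        ]] -0.17570602609414768 [[ 0.0396 -0.9992 -0.0044 -0.0166]
 [-0.9781 -0.0378 -0.2047  0.5074]
 [ 0.2044  0.0124 -0.9788  1.3758]
 [ 0.      0.      0.      1.    ]]
```

View pics/side0.png

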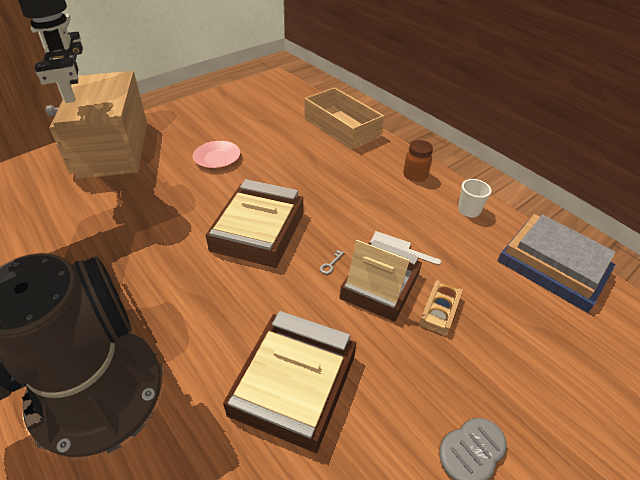

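View pics/top0.png

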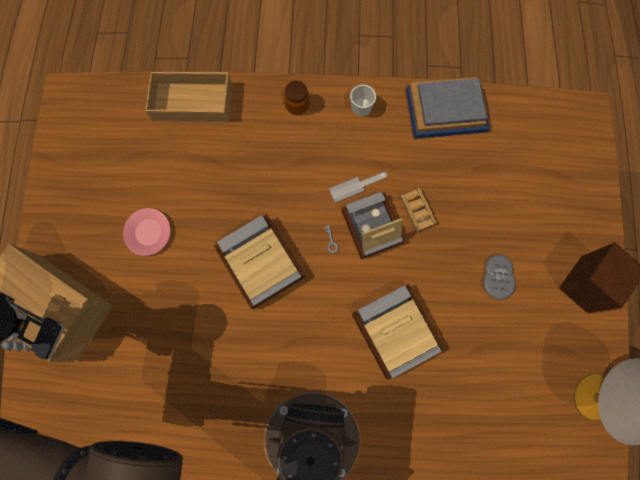

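```bash
cat > h.py <<'E'
import numpy as np,cv2
from station import grab_frame
def load(n):
    f=grab_frame(n);f["K"]=np.array(f["K"]);f["view"]=np.array(f["view"]);return f
def ray(f,u,v):
    K=f["K"];d=np.array([(u-K[0,2])/K[0,0],(v-K[1,2])/K[1,1]])
    p=cv2.undistortPoints(np.array([[[u,v]]],float),K,np.array([f["k1"],0,0,0.]))[0,0]
    R=f["view"][:3,:3];t=f["view"][:3,3]
    return -R.T@t, R.T@np.array([p[0],p[1],1.])
def plane(f,u,v,z):
    o,d=ray(f,u,v);return o+d*(z-o[2])/d[2]
def proj(f,P):
    V=f["view"];rv=cv2.Rodrigues(V[:3,:3])[0]
    return cv2.projectPoints(np.atleast_2d(np.array(P,float)),rv,V[:3,3],f["K"],np.array([f["k1"],0,0,0.]))[0][:,0]
def tri(f1,p1,f2,p2):
    o1,d1=ray(f1,*p1);o2,d2=ray(f2,*p2)
    A=np.stack([d1,-d2],1);s=np.linalg.lstsq(A,o2-o1,rcond=None)[0]
    a=o1+s[0]*d1;b=o2+s[1]*d2;return (a+b)/2,np.linalg.norm(a-b)
E
python3 - <<'E'
import cv2
a=cv2.imread("pics/side0.png")[215:345,310:480];b=cv2.imread("pics/top0.png")[160:270,310:450]
cv2.imwrite("pics/sc.png",cv2.resize(a,(680,520),interpolation=cv2.INTER_CUBIC))
cv2.imwrite("pics/tc.png",cv2.resize(b,(700,550),interpolation=cv2.INTER_CUBIC))
E
```

```text
(no output)
```

View pics/sc.png

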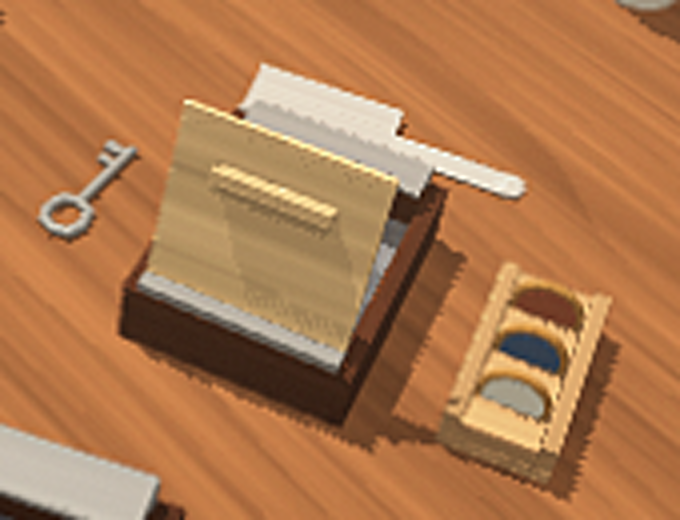

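View pics/tc.png

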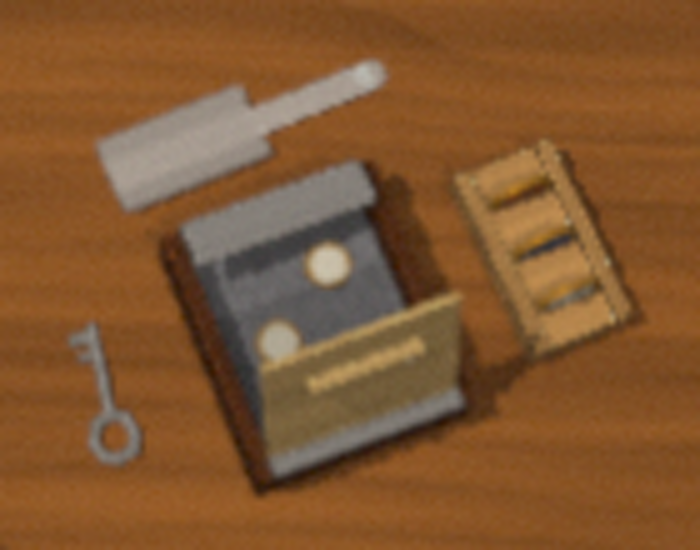

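Run:
```python
from h import *
T=load("top");S=load("side")
t=lambda x,y:(310+x/5-.4,160+y/5-.4)
s=lambda x,y:(310+x/4-.4,215+y/4-.4)
print("lip");
L=[plane(T,*t(*p),.0505) for p in [(195,265),(379,200),(180,222),(362,160)]]
for p in L:print(p.round(4))
print("free edge len",np.linalg.norm(L[0]-L[1]), "depth",np.linalg.norm(L[0]-L[2]),np.linalg.norm(L[1]-L[3]))
e,g=tri(T,t(262,364),S,s(185,100));e2,g2=tri(T,t(462,294),S,s(398,179))
print("flap corners",e.round(4),g,e2.round(4),g2,np.linalg.norm(e-e2))
h1,_=tri(T,t(266,452),S,s(150,275));h2,_=tri(T,t(455,395),S,s(350,345));print("flap base",h1.round(4),h2.round(4))
d=e2-e;print("yaw from flap",np.arctan2(d[0],-d[1])); d=L[1]-L[0];print("yaw lip",np.arctan2(d[0],-d[1]))
# dark case mask corners
for f,c in((S,[(120,340),(340,425)]),(T,[(258,492)])):
    for p in c: print("under corner",plane(f,*(s if f is S else t)(*p),0).round(4))
```

```text
lip
[ 0.578  -0.0719  0.0505]
[ 0.6166 -0.1664  0.0505]
[ 0.6006 -0.0636  0.0505]
[ 0.6378 -0.1573  0.0505]
free edge len 0.10205551483236663 depth 0.024115071656116337 0.023119221257699395
flap corners [ 0.5073 -0.1014  0.1355] 0.0022207125610540068 [ 0.5458 -0.1976  0.1384] 0.0005005506156998303 0.10364284586176022
flap base [ 0.4842 -0.1117  0.0358] [ 0.5171 -0.2087  0.0519]
yaw from flap 0.3802610403985356
yaw lip 0.38768948200518455
under corner [ 0.4658 -0.1134  0.    ]
under corner [ 0.516  -0.2184  0.    ]
under corner [ 0.4696 -0.1106  0.    ]
```

Three cases are in view: side (255,220), (290,380) and (380,275), which are top (260,260), (400,330) and (375,225). The one at side (380,275) is the smallest. It is the only one open, and it has the rack, key and shoehorn around it. The enlarged crops confirm this. The measured lip is 102 x 24 mm and the flap is 104 mm wide, both matching the given sizes. The flap stands at about 1.3 rad, with the carrier at about 3 mm and the case yaw at about 0.385.

Next I move the closed gripper to behind the flap.

```bash
python3 -m jog '[[[0,0,0.05,0,0,0,0],[0.04,-0.05,0,0,0,-0.149,0],[0.04,-0.05,0,0,0,-0.149,0],[0.04,-0.05,0,0,0,-0.149,0],[0.04,-0.05,0,0,0,-0.149,0],[0.04,-0.05,0,0,0,-0.149,0],[0.033,-0.05,0,0,0,-0.149,0],[0,-0.05,0,0,0,-0.149,0],[0,-0.05,0,0,0,-0.149,0],[0,-0.05,0,0,0,-0.149,0],[0,-0.05,0,0,0,-0.149,0],[0,-0.05,0,0,0,-0.149,0],[0,-0.05,0,0,0,-0.149,0],[0,-0.05,0,0,0,-0.149,0],[0,-0.05,0,0,0,-0.149,0],[0,-0.05,0,0,0,-0.149,0],[0,-0.048,0,0,0,-0.149,0],[0,0,0,0,0,0,0]]]' 20
```

```text
t: 2.45
eef_pos: [0.4704, -0.1648, 0.3012]
ee_rot: [-3.141, -0.0, 1.955]
force: [0.5, -0.0, -1.1]
width: 0.0004
```

```bash
python3 -m jog '[[[0.002,-0.004,-0.05,0,0,0,0],[0.001,-0.002,-0.05,0,0,0,0],[0,0,-0.05,0,0,0,0],[0,0,-0.026,0,0,0,0],[0,0,0,0,0,0,0]]]'
python3 - <<'E'
from h import *
for n in("side","top"):
    f=load(n);cv2.imwrite(f"pics/{n}1.png",f["pixels"][:,:,::-1])
a=cv2.imread("pics/side1.png")[180:345,290:460];b=cv2.imread("pics/top1.png")[160:280,310:460]
cv2.imwrite("pics/c1.png",np.hstack([cv2.resize(a,(400,400)),cv2.resize(b,(400,400))]))
E
```

```text
t: 3.08
eef_pos: [0.4726, -0.1676, 0.1239]
ee_rot: [-3.138, -0.002, 1.962]
force: [-0.0, 0.0, -0.1]
width: -0.0
```

View pics/c1.png

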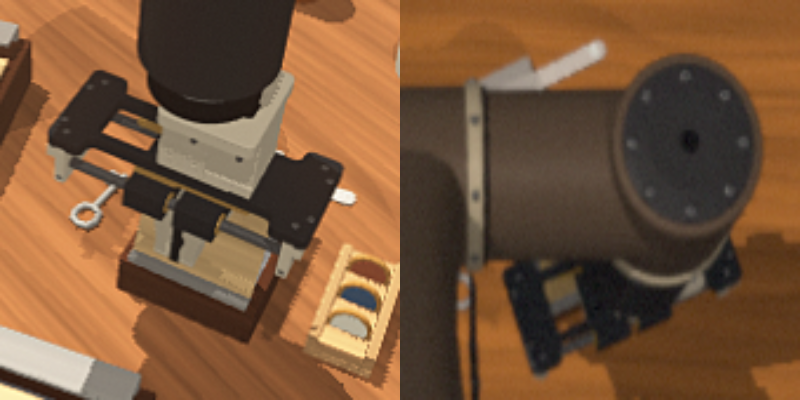

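The gripper is closed behind the hinge side, centred on the flap with its jaws along the case's y. It is clear of the rack and the key. Next I start the push.

```bash
python3 -m jog '[[[0,0,-0.019,0,0,0,0],[0.0056,0.0022,0,0,0,0,0],[0.0056,0.0022,0,0,0,0,0],[0.0056,0.0022,0,0,0,0,0],[0.0056,0.0022,0,0,0,0,0],[0.0056,0.0022,0,0,0,0,0],[0,0,0,0,0,0,0]]]'; python3 -m jog '[[[0.0056,0.0022,0,0,0,0,0],[0.0056,0.0022,0,0,0,0,0],[0.0056,0.0022,0,0,0,0,0],[0,0,0,0,0,0,0]]]';python3 - <<'E'
from h import *
for n in("side","top"):
    f=load(n);cv2.imwrite(f"pics/{n}2.png",f["pixels"][:,:,::-1])
a=cv2.imread("pics/side2.png")[180:345,290:460]
cv2.imwrite("pics/c2.png",cv2.resize(a,(600,600)))
E
```

```text
t: 4.05
eef_pos: [0.5023, -0.157, 0.1065]
ee_rot: [-3.141, 0.0, 1.961]
force: [-0.1, 0.1, -0.2]
width: 0.0005
t: 4.55
eef_pos: [0.5194, -0.1504, 0.1065]
ee_rot: [3.141, 0.0, 1.961]
force: [-0.4, 0.4, -0.3]
width: 0.0004
```

View pics/c2.png

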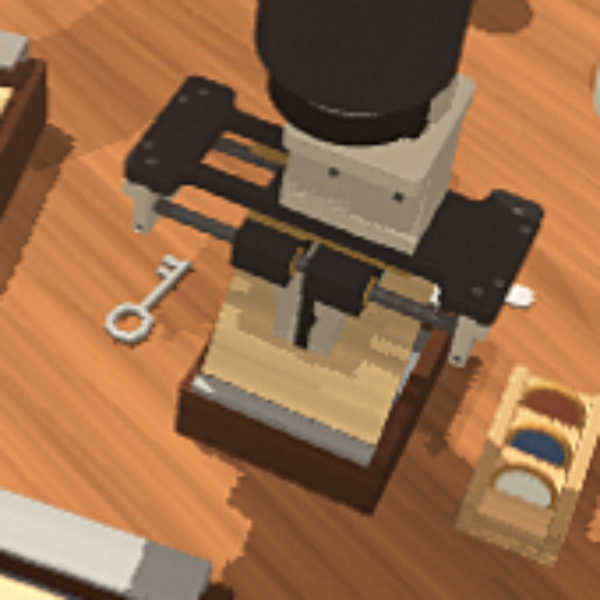

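```bash
python3 -m jog '[[[0.0042,0.0017,0,0,0,0,0],[0.0042,0.0017,0,0,0,0,0],[0.0042,0.0017,-0.0036,0,0,0,0],[0.0042,0.0017,-0.0036,0,0,0,0],[0.0027,0.0011,-0.005,0,0,0,0],[0.0027,0.0011,-0.005,0,0,0,0],[0,0,0,0,0,0,0]]]'; python3 -m jog '[[[0.0018,0.0007,-0.0055,0,0,0,0],[0.0018,0.0007,-0.0055,0,0,0,0],[0.0007,0.0003,-0.006,0,0,0,0],[0,0,0,0,0,0,0]]]';python3 - <<'E'
from h import *
for n in("side","top"):
    f=load(n);cv2.imwrite(f"pics/{n}3.png",f["pixels"][:,:,::-1])
a=cv2.imread("pics/side3.png")[180:345,290:460]
cv2.imwrite("pics/c3.png",cv2.resize(a,(600,600)))
E
```

```text
t: 5.52
eef_pos: [0.541, -0.1415, 0.0888]
ee_rot: [-3.141, -0.0, 1.961]
force: [-1.0, -0.7, 1.0]
width: 0.0006
t: 6.02
eef_pos: [0.5452, -0.1399, 0.0718]
ee_rot: [-3.141, -0.0, 1.961]
force: [-0.8, 0.9, 0.8]
width: 0.0004
```

View pics/c3.png

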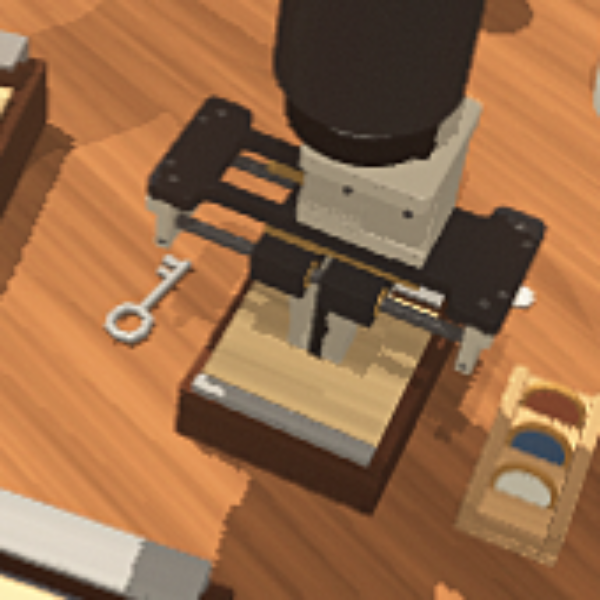

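```bash
python3 -m jog '[[[0,0,-0.003,0,0,0,0],[0,0,-0.001,0,0,0,0],[0,0,-0.001,0,0,0,0],[0,0,0,0,0,0,0]]]'; python3 -m jog '[[[0,0,-0.001,0,0,0,0],[0,0,0,0,0,0,0]]]'
```

```text
t: 6.62
eef_pos: [0.5455, -0.1399, 0.0676]
ee_rot: [3.141, 0.0, 1.961]
force: [-0.2, 0.8, 3.5]
width: 0.0004
t: 6.88
eef_pos: [0.5456, -0.1399, 0.0672]
ee_rot: [3.141, 0.001, 1.961]
force: [-2.8, 2.6, 10.2]
width: 0.0004
```

The flap is flat: the tip is at z 42.2 mm and the force has risen to 10 N, so it is not resting on the lip. I ease the press slightly and slide toward the ridge.

```bash
python3 -m jog '[[[0.0019,0.0008,0.0005,0,0,0,0],[0.0019,0.0008,0,0,0,0,0],[0.0019,0.0008,0,0,0,0,0],[0.0019,0.0008,0,0,0,0,0],[0,0,0,0,0,0,0]]]'; python3 -m jog '[[[0.0019,0.0008,0,0,0,0,0],[0.0019,0.0008,0,0,0,0,0],[0,0,0,0,0,0,0]]]'
python3 - <<'E'
from h import *
f=load("side");cv2.imwrite("pics/s4.png",cv2.resize(f["pixels"][180:345,290:460,::-1],(600,600)))
E
```

```text
t: 7.5
eef_pos: [0.5526, -0.1369, 0.0673]
ee_rot: [-3.141, 0.0, 1.961]
force: [-1.9, 1.3, 8.4]
width: 0.0004
t: 7.88
eef_pos: [0.5564, -0.1353, 0.0673]
ee_rot: [-3.141, 0.0, 1.961]
force: [-2.2, 1.3, 7.8]
width: 0.0005
```

View pics/s4.png

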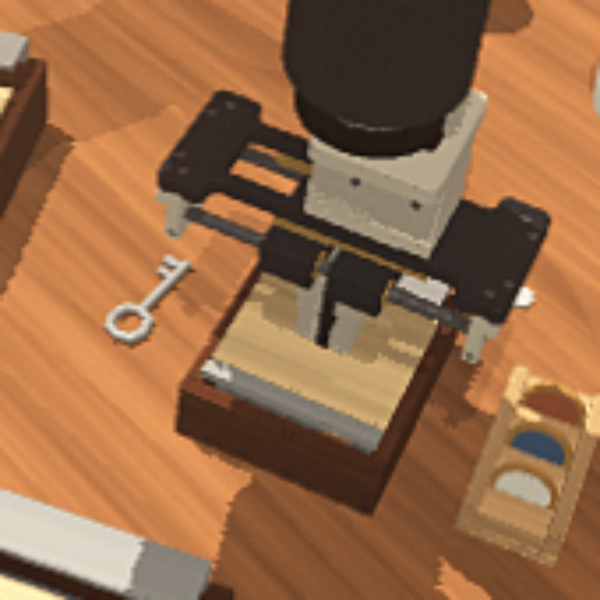

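```bash
python3 -m jog '[[[0,0,0.0005,0,0,0,0],[0.0019,0.0008,0,0,0,0,0],[0.0019,0.0008,0,0,0,0,0],[0,0,0,0,0,0,0]]]'; python3 -m jog '[[[0.0019,0.0008,0,0,0,0,0],[0.0019,0.0008,0,0,0,0,0],[0,0,0,0,0,0,0]]]'
python3 - <<'E'
from h import *
f=load("side");cv2.imwrite("pics/s5.png",cv2.resize(f["pixels"][180:345,290:460,::-1],(600,600)))
E
```

```text
t: 8.43
eef_pos: [0.5599, -0.1337, 0.0674]
ee_rot: [-3.14, -0.0, 1.961]
force: [-2.8, 0.1, 6.4]
width: 0.0004
t: 8.8
eef_pos: [0.5625, -0.1326, 0.0672]
ee_rot: [-3.138, -0.001, 1.96]
force: [-6.2, -2.1, 8.6]
width: 0.0005
```

View pics/s5.png

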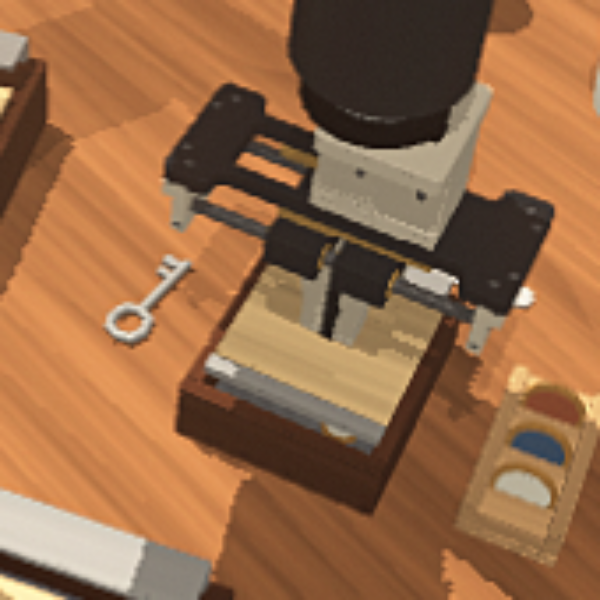

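```bash
python3 -m jog '[[[0.0019,0.0008,0,0,0,0,0],[0.0019,0.0008,0,0,0,0,0],[0,0,0,0,0,0,0]]]'; python3 -m jog '[[[0.0019,0.0008,0,0,0,0,0],[0,0,0,0,0,0,0]]]';python3 -m jog '[[[0.0009,0.0004,0,0,0,0,0],[0,0,0,0,0,0,0]]]'
python3 - <<'E'
from h import *
f=load("side");cv2.imwrite("pics/s6.png",cv2.resize(f["pixels"][180:345,290:460,::-1],(600,600)))
E
```

```text
t: 9.22
eef_pos: [0.5665, -0.131, 0.0672]
ee_rot: [-3.138, -0.001, 1.96]
force: [-5.6, -1.9, 8.2]
width: 0.0005
t: 9.48
eef_pos: [0.5674, -0.1306, 0.0671]
ee_rot: [-3.136, -0.001, 1.96]
force: [-7.5, -3.7, 9.4]
width: 0.0007
t: 9.72
eef_pos: [0.5674, -0.1305, 0.0669]
ee_rot: [-3.135, -0.001, 1.96]
force: [-9.1, -6.1, 10.2]
width: 0.0006
```

View pics/s6.png

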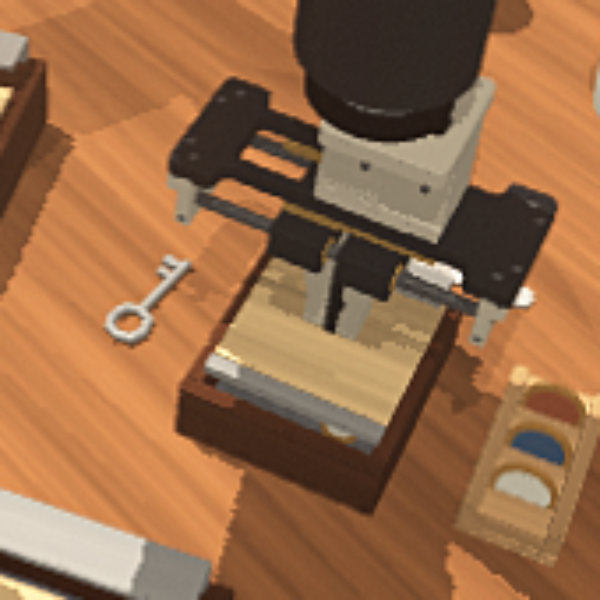

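The tip has stalled with its leading face at case x of about 23.5 mm. The ridge face should be at 24 mm when fully home. One firmer push on the ridge will confirm it.

```bash
python3 -m jog '[[[0.0015,0.0006,0,0,0,0,0],[0.0005,0.0002,0,0,0,0,0],[0,0,0,0,0,0,0],[0,0,0,0,0,0,0]]]'
```

```text
t: 10.28
eef_pos: [0.5676, -0.1304, 0.0667]
ee_rot: [-3.131, -0.002, 1.96]
force: [-13.8, -8.0, 13.7]
width: 0.0006
```

```bash
python3 -m jog '[[[-0.002,-0.0008,0.002,0,0,0,0],[-0.001,-0.0004,0.003,0,0,0,0],[-0.001,-0.0004,0.01,0,0,0,0],[0,0,0.04,0,0,0,0],[-0.02,0,0.05,0,0,0,0],[-0.04,0.04,0.05,0,0,0,0],[-0.04,0.05,0.02,0,0,0,0],[0,0.06,0,0,0,0,0],[0,0.06,0,0,0,0,0],[0,0.06,0,0,0,0,0],[0,0,0,0,0,0,0]]]'
python3 - <<'E'
from h import *
for n in("side","top"):
    f=load(n);cv2.imwrite(f"pics/{n}7.png",f["pixels"][:,:,::-1])
a=cv2.imread("pics/side7.png")[215:345,310:480];b=cv2.imread("pics/top7.png")[160:270,310:450]
cv2.imwrite("pics/s7.png",cv2.resize(a,(680,520),interpolation=cv2.INTER_CUBIC))
cv2.imwrite("pics/t7.png",cv2.resize(b,(700,550),interpolation=cv2.INTER_CUBIC))
E
```

```text
t: 11.65
eef_pos: [0.4788, 0.1337, 0.233]
ee_rot: [3.14, -0.001, 1.965]
force: [-0.7, -0.9, -1.6]
width: 0.0004
```

View pics/s7.png

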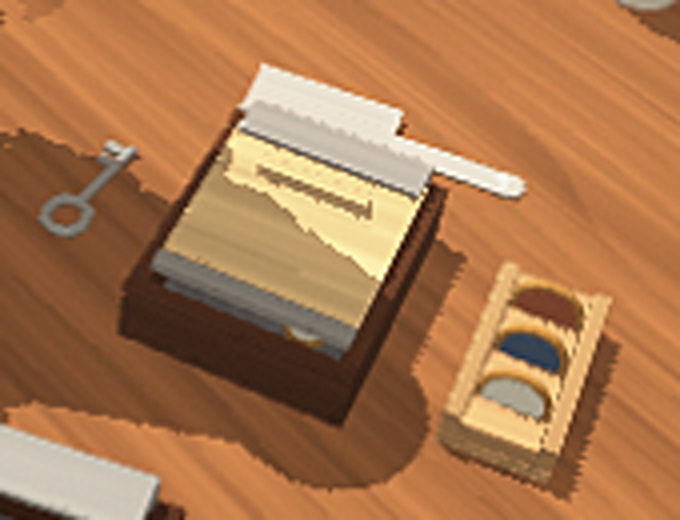

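View pics/t7.png

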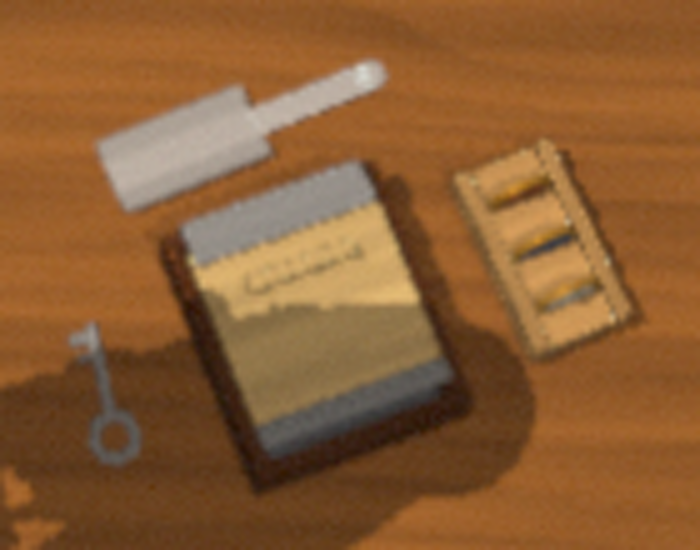

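The flap stays down, with its edge under the lip at top crop (285,235). The ridge is at top crop (304,264). I check how far it has slid.

Run:
```python
from h import *
T=load("top");S=load("side")
t=lambda x,y:(310+x/5-.4,160+y/5-.4)
s=lambda x,y:(310+x/4-.4,215+y/4-.4)
c,sn=np.cos(.385),np.sin(.385);o=np.array([.5546,-.1363])
R=lambda p:np.round(np.array([[c,sn],[-sn,c]])@(p[:2]-o)*1000,1)
print("ridge top",R(plane(T,*t(304,264),.0515)),"side",R(plane(S,*s(315,190),.0515)))
print("flap hinge-end/bar edges top", R(plane(T,*t(262,425),.0425)),R(plane(T,*t(450,360),.0425)),"side",R(plane(S,*s(165,250),.0425)),R(plane(S,*s(362,328),.0425)))
# same expected projection
for X in(.024,.028,.032):
  for z in (.0425,.0505):
    p=np.r_[np.array([[c,-sn],[sn,c]])@[X,0]+o,z];a=proj(T,p)[0];b=proj(S,p)[0];print(X,z,((a-[309.6,159.6])*5).round(),((b-[309.6,214.6])*4).round())
a=cv2.imread("pics/side0.png").astype(int);b=cv2.imread("pics/side7.png").astype(int)
print("moved?",[np.abs(a-b)[y0:y1,x0:x1].mean().round(1) for x0,x1,y0,y1 in((190,245,138,172),(440,510,415,480),(418,465,278,335))])
z=cv2.imread("pics/side7.png")[238:275,345:425];cv2.imwrite("pics/z.png",cv2.resize(z,(800,370),interpolation=cv2.INTER_CUBIC))
```

```text
ridge top [27.1 -2. ] side [22.9 -3.2]
flap hinge-end/bar edges top [-43.1  47. ] [-44.2 -56.4] side [-43.2  47.9] [-40.  -55.3]
0.024 0.0425 [301. 275.] [308. 198.]
0.024 0.0505 [302. 271.] [310. 188.]
0.028 0.0425 [298. 268.] [311. 193.]
0.028 0.0505 [300. 264.] [313. 183.]
0.032 0.0425 [295. 261.] [314. 188.]
0.032 0.0505 [297. 257.] [316. 177.]
moved? [np.float64(7.2), np.float64(6.3), np.float64(5.9)]
```

View pics/z.png

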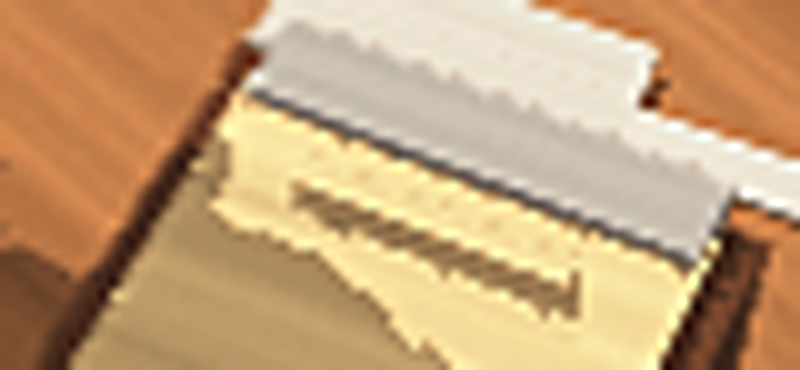

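View pics/top7.png

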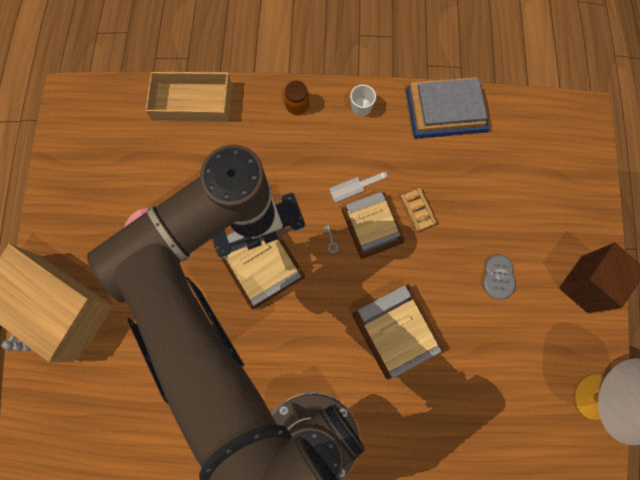

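```bash
python3 -c "
from station import job_done,monitor
print(monitor.get_state()['force'],monitor.get_state()['t']);print(job_done())"
```

```text
[ 0.67905319 -0.22751873 -0.15181411] 11.85
the job is handed in; nothing more can be done
None
```

The badge case is shut: the flap lies flat with its free edge under the steel lip, and it stayed down after I let go. I handed the job in at about 12 s of the 37 s allowed.

- **What I did:** with the gripper closed behind the flap, I pushed it over until it lay flat, pressing with about 10 N. I then pressed and slid it toward the lip until the fingertip was against the ridge and stopped moving, with about 16 N sideways and 14 N down. I lifted off and moved the arm clear.
- **Is it fully home:** the finger's leading face stopped at case x of about 23.5 mm, and the ridge's face should be at 24 mm when home. Pictures after release put the ridge's middle at 27 mm (28 expected) and the flap's hinge end at about -43 mm (-44 expected). There is no gap at the lip.
- **A check that disagreed:** the side view put the ridge at 23 mm. I think the dark band I measured there is the ridge's shaded hinge-side face rather than its top, which would fit.
- **How it slid:** for the first part of the slide the carrier moved by friction under the press, before the finger reached the ridge. The finger pushed on the ridge only at the end.
- **Other things:** the key, rack with its badges, soap dish and shoehorn look unmoved in the before and after pictures. The saucer was mostly hidden by the arm in the last top view, and I did not inspect it in the side view. My pixel comparison was inconclusive because the lighting had changed, but the arm passed well above the saucer.

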